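# Change the flat battery packs of the bench lamp for charged ones

## Task

The bench lamp has run down. Swap its two slim flat battery packs with the two broad-headed charged packs in the twin charger, so that both charged packs stand upright and fully home in the lamp's bays and both flat ones in the charger's, all let go. There is no spare bay, so set a pack down on the ribbed grey mat on the way, and do not disturb the marker pen, the tape roll or the whetstone.

Things in the scene. Friction and masses are not known exactly. Their poses are not given: they have to be found in the camera images.
- lamp: twin-pack LED bench lamp, light strip in its front (-x), fins and wire bow behind, fixed, 46 mm high, x -48 to +72, y -120 to +120 mm. Origin: centre of underside, on the table. Two open-topped bays at y = +52 and -52 mm, each 52 x 72 mm (x by y), floor at z = 6 mm, mouth at z = 46 mm, flared over its last 10 mm to 66 x 86 mm. Holds the two slim packs at first.
- charger: twin-bay battery charger, dark panel in its front (-x), vent slots behind the bays, fixed, 46 mm high, x -44 to +63, y -111 to +111 mm. Origin: centre of underside, on the table. Two open-topped bays at y = +52 and -52 mm, each 52 x 72 mm (x by y), floor at z = 6 mm, mouth at z = 46 mm, flared over its last 10 mm to 66 x 86 mm. Holds the two broad-headed packs at first.
- mat: ribbed grey bench mat, fixed, 110 x 96 mm and 4 mm thick, empty; origin at the centre of its underside on the table, so packs rest on it at z = 4 mm. The free spot; it lies between the lamp and the charger.
- flat_pack_1: slim black battery pack, grey top, flat: upright block 46 x 66 mm (x by y), 86 mm high, 0.22-0.35 kg; origin: centre of underside, z up. Fits a bay either way round (half turn) with 3 mm play each side; lifts straight out, no latch, drops home by its weight. Starts in the bay at lamp y = +52 mm.
- flat_pack_2: slim black battery pack, grey top, flat: upright block 46 x 66 mm (x by y), 86 mm high, 0.22-0.35 kg; origin: centre of underside, z up. Fits a bay either way round (half turn) with 3 mm play each side; lifts straight out, no latch, drops home by its weight. Starts in the bay at lamp y = -52 mm.
- charged_pack_1: broad-headed black battery pack, charged: 46 x 66 mm plug (x by y) up to z = 54 mm, on it a head 58 x 82 mm up to z = 116 mm with grey bands; 0.36-0.57 kg; origin: centre of underside, z up. Fits a bay either way round with 3 mm play each side; lifts straight out, no latch, drops home by its weight. Starts in the bay at charger y = +52 mm.
- charged_pack_2: broad-headed black battery pack, charged: 46 x 66 mm plug (x by y) up to z = 54 mm, on it a head 58 x 82 mm up to z = 116 mm with grey bands; 0.36-0.57 kg; origin: centre of underside, z up. Fits a bay either way round with 3 mm play each side; lifts straight out, no latch, drops home by its weight. Starts in the bay at charger y = -52 mm.
- marker: bystander: white felt marker with black cap, lying, 16 x 137 mm (long in y), 14 mm high, loose; origin at the middle of its underside. Leave alone.
- tape_roll: bystander: roll of green tape lying flat, 82 x 76 mm, 25 mm high, loose; origin at the middle of its underside. Leave alone.
- whetstone: bystander: grey whetstone on a beech block, 58 x 170 mm (long in y), 30 mm high, loose; origin at the centre of its underside. Leave alone.

How it is judged (in metres and radians):
At the end, for the whole second after the job is handed in: Both charged packs are in the lamp's bays and both flat packs in the charger's, one to a bay: within 8 mm of the bay's centre, underside within 4 mm of its floor, upright within 0.1 rad, square to it within 0.2 rad either way round, let go and at rest (x of charged_pack_1 in the frame of lamp between -0.008 and 0.008 m and (y of charged_pack_1 in the frame of lamp between 0.044 and 0.06 m or y of charged_pack_1 in the frame of lamp between -0.06 and -0.044 m) and z of charged_pack_1 in the frame of lamp between 0.002 and 0.01 m and angle between each of charged_pack_1, flat_pack_1, charged_pack_2, flat_pack_2's own z axis and vertical below 0.1 rad and angle between the x axis of each of charged_pack_1, charged_pack_2 and the x axis of lamp, either way round below 0.2 rad and linear speed of each of charged_pack_1, flat_pack_1, charged_pack_2, flat_pack_2 below 0.02 m/s and x of flat_pack_1 in the frame of charger between -0.008 and 0.008 m and (y of flat_pack_1 in the frame of charger between 0.044 and 0.06 m or y of flat_pack_1 in the frame of charger between -0.06 and -0.044 m) and z of flat_pack_1 in the frame of charger between 0.002 and 0.01 m and angle between the x axis of each of flat_pack_1, flat_pack_2 and the x axis of charger, either way round below 0.2 rad and x of charged_pack_2 in the frame of lamp between -0.008 and 0.008 m and (y of charged_pack_2 in the frame of lamp between 0.044 and 0.06 m or y of charged_pack_2 in the frame of lamp between -0.06 and -0.044 m) and z of charged_pack_2 in the frame of lamp between 0.002 and 0.01 m and x of flat_pack_2 in the frame of charger between -0.008 and 0.008 m and (y of flat_pack_2 in the frame of charger between 0.044 and 0.06 m or y of flat_pack_2 in the frame of charger between -0.06 and -0.044 m) and z of flat_pack_2 in the frame of charger between 0.002 and 0.01 m); the robot touches nothing.
It fails at once if the marker is pushed more than 20 mm (distance of marker from where it was at the start of the episode above 0.02 m).
It fails at once if the tape roll is pushed more than 20 mm (distance of tape_roll from where it was at the start of the episode above 0.02 m).
It fails at once if the whetstone is pushed more than 20 mm (distance of whetstone from where it was at the start of the episode above 0.02 m).
It also fails if it takes over 133 s, if anything falls off the work surface, if the arm or the gripper's body presses on something with over 40 N, if the wrist force passes 120 N, or if a joint passes its speed limit or range.

## Robot

A 6-joint arm with a two-finger parallel gripper is mounted at the origin on the work surface; the furniture and walls round the work are solid. World frame = base frame: x ahead of the robot, y to its left, z up, the work surface at z = 0. Lengths are in m, angles in degrees, forces in N, time in s.
With the tool pointing down it reaches from about 0.35 to 0.875 m from the base axis. Payload 4.2 kg.
Tool frame: the origin (TCP) lies at the centre of the arm's flange, where the gripper is bolted on; the fingertips stand 182 mm ahead of it and the grasp point (between the pads) lies 164 mm ahead of it (r.nose_length is the distance from the TCP to the fingertips, in m); z points along the fingers, y is the line along which they close (so a half turn about z gives the same grasp; the last joint's range is limited). The gripper opens to 87 mm and grips with 3 to 60 N. Pads are 19 mm wide; open, the fingers measure 117 mm over their backs; the gripper's body (75 mm by 190 mm) begins 51 mm behind the grasp point.
Start: joints at [-49.412, 22.042, 0.453, 0, -68.411, -14.817], TCP at [0.272, -0.563, 0.405] pointing down, gripper open.
Joint ranges: [-179.83, 179.83], [-69.29, 118.12], [-61.27, 80.66], [-181.25, 117.63], [-171.15, -9.14], [-177.46, 177.46]. Speed limits (degrees/s): [159.86, 159.86, 180, 180, 180, 180].

## Interface

Orientations are given as a 3x3 rotation matrix whose columns are the frame's x, y, z axes.
In Python, from station import r, vision gives the robot as it stands. The module is installed in compiled form; this text tells all that it offers.
- The arm moves only by the shell command python3 -m creep 'ROWS'. ROWS is JSON, a list of rows, each a list of 7 numbers: the opening, from -1 (shut) to 1 (fully open), then the shift along the tool's x, y, z in mm, then the turn, a rotation vector about the tool's x, y, z in degrees. A call has 1 to 8 rows; each row is the pose to reach, as a shift and turn from the pose commanded when the call began, along the tool's axes at that moment; what a row does not reach only later rows make up. A row lasts 1/12 s, in which the tool goes at most 41.7 mm and 7.16 degrees, less where a joint would pass 70% of its speed; a pose out of reach is approached as far as the arm can. A call with a gripper value outside its range is refused whole. The fingers move at their own pace and stop on an object; the grip force is fixed at half the most. Time passes only in rows, so rows that repeat a pose let the fingers close. It gives the time, the measured TCP pose, the force, the opening and the grip force at its end, in the units of the state.
- r.sense(): the state, without advancing time (a new reading comes with each control period).
- vision.capture(name): name is "scene" or "top"; returns (picture, depth): 400x640x3 uint8, red, green, blue; 400x640 float32, m along the optical axis (not along the pixel's ray), 0 where there is no reading.
- vision.camera_model(name): a dict with "vertical_fov" (degrees; the focal length in pixels is half the picture's height over the tangent of half this angle, whatever the lens; pixels are square), "cx", "cy" (the principal point, pixels), "distortion" ([k1, k2, p1, p2, k3] as OpenCV has them; the pictures are not rectified), "extrinsics" (4x4, takes a point from camera to world coordinates). Camera axes: x right, y down, z forward; pixel columns grow to the right and rows downward; lengths in m; the calibration is good to about 2 mm. A picture is of the moment at which its call begins. camera_model takes no time and is no camera call.
- r.finish_job(): hands the job in; it is judged then, once.
Trained networks look in the newest picture that a camera, given by its name, has taken for a name from the list of things; names that differ only in an ending like _2 or _b are one class to them, and where a whole thing is asked for, a point or a joint stands for the part that bears it (a point fixed in the world has none). Each returns a list of dicts, best first, with "conf" (0 to 1); they miss things now and then, are a little off and sometimes report something else, mostly with a low value. They report only what shows in the picture. A call takes as long as a camera call.
- vision.find_in(camera, thing): "uv" ([column, row] in pixels, amid what is visible of it).
- vision.cut_out(camera, thing): "region" (400x640 bool, what is visible of it) and "uv" ([column, row] in pixels, amid what is visible of it).
The state is a dict: "time_s": time; "joints": joint angles; "joint_velocities": joint speeds; "effort": joint torques, N m; "tcp_pos": TCP position; "ee_rot": TCP orientation; "wrist_force": force on the tool from outside, world axes, zero at the start; "moment": the same for the moment, N m; "gripper_width": opening from 0.0 (shut) to 1.0 (fully open); "gripper_force": force on a finger pad.
Only numpy, scipy, OpenCV 4.12 (cv2) and the standard library are available. Lean on these libraries where they do the work, as an engineer would, in place of code of your own. Each camera call takes 0.05 s, during which the arm holds its last target. There are 200 camera calls.

## Working session

There is one attempt and no reset: what is moved stays moved. The work goes in short steps, Python scripts to look and compute and a shell command to move; the robot and the scene stay as the last step left them, time stands still between calls to the robot, and variables do not carry over. Pictures are saved under pics/ and viewed, at most 14 in all, crops included, and the job is handed in when it is done.

```bash
mkdir -p pics; cat > h.py <<'E'
import numpy as np, cv2
from station import r, vision
def cam(n):
    m=vision.camera_model(n); f=200/np.tan(np.radians(m["vertical_fov"])/2)
    return m,np.array([[f,0,m["cx"]],[0,f,m["cy"]],[0,0,1]]),np.array(m["distortion"]),np.array(m["extrinsics"])
def cloud(n,depth):
    m,K,d,E=cam(n); v,u=np.mgrid[0:400,0:640]
    p=cv2.undistortPoints(np.stack([u,v],-1).reshape(-1,1,2).astype(np.float64),K,d).reshape(400,640,2)
    P=np.concatenate([p*depth[...,None],depth[...,None]],-1)
    P=P@E[:3,:3].T+E[:3,3]; P[depth<=0]=np.nan
    return P
def proj(n,X):
    m,K,d,E=cam(n); Ei=np.linalg.inv(E)
    return cv2.projectPoints(np.array(X,float).reshape(-1,1,3),cv2.Rodrigues(Ei[:3,:3])[0],Ei[:3,3],K,d)[0].reshape(-1,2)
E
python3 - <<'E'
from h import *
for n in("scene","top"):
    im,d=vision.capture(n); cv2.imwrite(f"pics/{n}0.png",im[...,::-1]); P=cloud(n,d); np.save(f"{n}P.npy",P)
    print(n,cam(n)[3].round(2).tolist())
    for t in("lamp","charger","mat","flat_pack_1","charged_pack_1","marker","tape_roll","whetstone"):
        for o in vision.cut_out(n,t):
            g=o["region"]; q=P[g]; q=q[~np.isnan(q[:,0])]
            if len(q)<10: continue
            hi=q[q[:,2]>np.percentile(q[:,2],95)-.008]
            rc=cv2.minAreaRect((hi[:,:2]*1000).astype(np.float32))
            print(t,round(o["conf"],2),np.round(o["uv"]),g.sum(),"med",np.median(q,0).round(3),"ztop",np.percentile(q[:,2],95).round(3),[np.round(x,1).tolist() for x in rc])
s=r.sense();print(s["time_s"],s["tcp_pos"],s["ee_rot"],s["gripper_width"],s["wrist_force"])
E
```

```text
scene [[-0.63, -0.52, 0.57, -0.22], [-0.78, 0.42, -0.47, 0.61], [0.0, -0.74, -0.67, 0.89], [0.0, 0.0, 0.0, 1.0]]
lamp 0.6 [381. 180.] 1030 med [ 0.444 -0.127  0.037] ztop 0.047 [[481.9, -196.8], [101.1, 226.4], 5.8]
charger 0.97 [265. 218.] 1470 med [0.516 0.213 0.035] ztop 0.048 [[563.9, 177.9], [218.6, 107.0], 88.1]
mat 0.79 [342. 201.] 898 med [ 0.467 -0.013  0.004] ztop 0.007 [[471.5, -16.3], [98.4, 115.8], 85.6]
flat_pack_1 0.9 [374. 168.] 565 med [ 0.46  -0.132  0.079] ztop 0.094 [[472.1, -145.0], [46.0, 66.0], 6.6]
flat_pack_1 0.74 [399. 151.] 545 med [ 0.471 -0.235  0.077] ztop 0.093 [[481.7, -227.5], [47.3, 107.0], 5.8]
flat_pack_1 0.31 [313. 170.] 131 med [ 0.633 -0.031  0.012] ztop 0.016 [[634.6, -32.0], [17.1, 102.2], 8.8]
charged_pack_1 0.94 [285. 188.] 1051 med [0.533 0.137 0.106] ztop 0.124 [[554.1, 128.0], [80.2, 58.7], 88.3]
charged_pack_1 0.87 [246. 206.] 1226 med [0.535 0.237 0.106] ztop 0.124 [[554.9, 229.2], [81.4, 59.1], 89.0]
marker 0.55 [257. 282.] 832 med [0.377 0.335 0.025] ztop 0.028 [[382.9, 333.1], [74.2, 74.1], 54.1]
marker 0.31 [417. 194.] 479 med [ 0.3
[... 781 characters left out ...]
25.8], [55.7, 81.5], 0.2]
charged_pack_1 0.55 [274. 174.] 1251 med [0.547 0.122 0.12 ] ztop 0.124 [[555.1, 123.2], [58.2, 80.0], 0.3]
marker 0.69 [340. 152.] 293 med [ 0.633 -0.022  0.012] ztop 0.016 [[633.3, -22.2], [15.3, 133.4], 8.4]
tape_roll 0.56 [186. 254.] 830 med [0.387 0.327 0.024] ztop 0.027 [[387.2, 322.3], [89.5, 67.4], 86.1]
whetstone 0.61 [436. 268.] 1852 med [ 0.355 -0.239  0.029] ztop 0.032 [[356.8, -246.4], [47.8, 150.0], 5.6]
0.9 [ 0.27174464 -0.56279166  0.40477385] [[-9.00540298e-01 -4.34772550e-01  2.96852031e-05]
 [-4.34772551e-01  9.00540298e-01 -2.71974571e-05]
 [-1.49080139e-05 -3.73987176e-05 -9.99999999e-01]] 1.0011635728377517 [ 0.52441782 -0.18523271 -0.55835838]
```

View pics/top0.png

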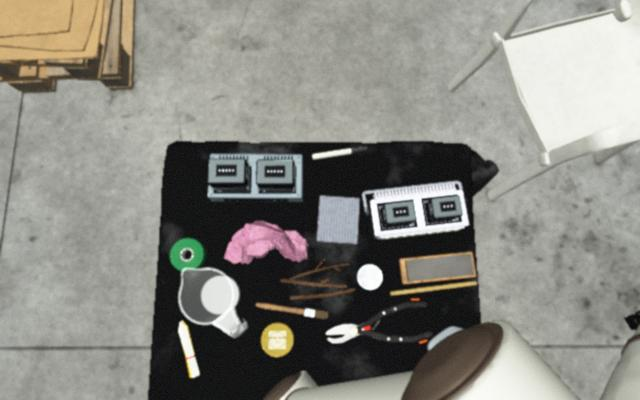

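View pics/scene0.png

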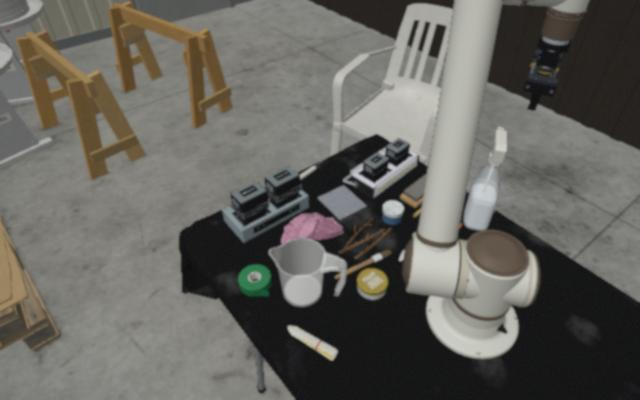

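```bash
python3 - <<'E'
from h import *
# geometric segmentation by height bands, both cameras
for n in("top","scene"):
    P=np.load(n+"P.npy"); x,y,z=P[...,0],P[...,1],P[...,2]
    for nm,lo,hi,b in(("flat tops",.085,.100,(.42,.53,-.32,-.06)),("charged tops",.115,.13,(.49,.62,.05,.3)),("anything >.05",.05,.6,(.2,.95,-.5,.6))):
        m=((z>lo)&(z<hi)&(x>b[0])&(x<b[1])&(y>b[2])&(y<b[3])).astype(np.uint8)
        k,l,st,_=cv2.connectedComponentsWithStats(m)
        for i in range(1,k):
            if st[i,4]<60: continue
            q=P[l==i]; rc=cv2.minAreaRect((q[:,:2]*1000).astype(np.float32))
            print(n,nm,st[i,4],"mean",q.mean(0).round(4),"zmax",q[:,2].max().round(3),[np.round(v,1).tolist() for v in rc])
E
```

```text
top flat tops 593 mean [ 0.4848 -0.2511  0.0912] zmax 0.096 [[485.8, -252.1], [45.9, 64.8], 6.2]
top flat tops 607 mean [ 0.4727 -0.1484  0.0912] zmax 0.096 [[473.5, -149.1], [45.7, 65.4], 6.1]
top charged tops 962 mean [0.5552 0.2252 0.121 ] zmax 0.125 [[555.8, 226.0], [55.8, 81.7], 0.0]
top charged tops 973 mean [0.554  0.1227 0.121 ] zmax 0.126 [[555.4, 123.4], [58.4, 80.5], 0.1]
top anything >.05 1263 mean [0.5511 0.2219 0.1138] zmax 0.125 [[557.0, 225.2], [59.1, 83.6], 0.6]
top anything >.05 1221 mean [0.5496 0.1216 0.1151] zmax 0.126 [[555.7, 122.9], [59.9, 82.9], 0.2]
top anything >.05 750 mean [ 0.4827 -0.2476  0.0866] zmax 0.096 [[485.8, -251.4], [47.0, 66.2], 6.6]
top anything >.05 732 mean [ 0.4708 -0.1461  0.0875] zmax 0.096 [[473.7, -149.6], [46.5, 68.9], 6.1]
top anything >.05 1296 mean [0.4137 0.1498 0.0689] zmax 0.087 [[417.6, 147.0], [80.0, 121.9], 2.7]
top anything >.05 1886 mean [0.2825 0.2538 0.1059] zmax 0.136 [[281.1, 249.3], [160.8, 110.6], 16.5]
top anything >.05 147 mean [ 0.2649 -0.4568  0.3264] zmax 0.6 [[263.3, -369.8], [231.7, 30.0], 89.3]
top anything >.
[... 705 characters left out ...]
347 mean [ 0.2097 -0.016   0.5669] zmax 0.6 [[211.2, -22.3], [14.3, 47.3], 40.5]
scene anything >.05 574 mean [ 0.237  -0.4802  0.3175] zmax 0.337 [[240.0, -483.5], [81.3, 41.4], 12.6]
scene anything >.05 83 mean [ 0.211  -0.2857  0.2645] zmax 0.273 [[207.5, -288.1], [21.1, 57.4], 32.7]
scene anything >.05 918 mean [ 0.471  -0.1874  0.0796] zmax 0.096 [[478.9, -198.7], [49.4, 176.0], 6.5]
scene anything >.05 2081 mean [0.5425 0.1867 0.103 ] zmax 0.127 [[555.4, 176.7], [190.3, 65.6], 88.3]
scene anything >.05 106 mean [ 0.2087 -0.2433  0.1208] zmax 0.183 [[207.3, -247.9], [15.6, 45.4], 33.5]
scene anything >.05 3314 mean [0.3189 0.2265 0.0911] zmax 0.135 [[346.4, 208.1], [166.1, 247.4], 58.3]
```

The top view shows the charger packs at (230,172) and (276,173), the lamp packs at (402,212) and (444,209), the mat at (338,220) and the marker at (340,153). This matches the network output and the height bands, so I'll use the averaged poses.

```bash
cat > plan.py <<'E'
from h import *
L1=(.473,-.147,186.5);L2=(.4845,-.2503,186.5);C1=(.5557,.2277,179.7);C2=(.555,.125,179.7);M=(.471,-.0185,179.7)
def plan(*T):  # each (x,y,yaw,z): shift in tool axes (mm), turn about tool z (deg), from the previous pose
    s=r.sense(); R=np.array(s["ee_rot"]); p=np.array(s["tcp_pos"])
    print("t",round(s["time_s"],2),p.round(4),"w",round(s["gripper_width"],3),"g",round(s["gripper_force"],1),"F",np.round(s["wrist_force"],1))
    for x,y,yaw,z in T:
        a=np.radians(yaw); c=np.cos(a);q=np.sin(a); Rn=np.array([[q,c,0],[-c,q,0],[0,0,-1]])
        n=np.array([x,y,z]); rv=np.degrees(cv2.Rodrigues(R.T@Rn)[0].ravel())
        print("shift",(1000*R.T@(n-p)).round(1),"turn",rv.round(1)); R,p=Rn,n
E
python3 -c "
from plan import *
plan((*L1,.36),(*L1,.242),(*L1,.40),(*M,.40),(*M,.24))"
```

```text
t 0.9 [ 0.2717 -0.5628  0.4048] w 1.001 g 0.0 F [ 0.5 -0.2 -0.6]
shift [-362.   286.9   44.8] turn [-73.4  52.1  -0. ]
shift [  0.   0. 118.] turn [0. 0. 0.]
shift [   0.    0. -158.] turn [0. 0. 0.]
shift [127.9 -12.6   0. ] turn [ 0.   0.  -6.8]
shift [  0.   0. 160.] turn [0. 0. 0.]
```

```bash
sed -i 's/\[\[q,c,0\],\[-c,q,0\]/[[-q,c,0],[c,q,0]/' plan.py
python3 -m creep '[[1,-30,24,0,0,0,-6],[1,-60,48,0,0,0,-12],[1,-90,72,0,0,0,-18],[1,-120,96,0,0,0,-24],[1,-150,120,0,0,0,-30],[1,-180,144,0,0,0,-36],[1,-210,168,0,0,0,-42],[1,-230,184,0,0,0,-46]]'
python3 -c "
from plan import *
plan((*L1,.36),(*L1,.242),(*L1,.40),(*M,.40),(*M,.24))"
```

```text
time_s: 1.57
tcp_pos: [0.3995, -0.2946, 0.4051]
ee_rot: [[-0.307, -0.952, 0.001], [-0.952, 0.307, 0.0], [-0.0, -0.001, -1.0]]
wrist_force: [-0.0, 0.1, 0.8]
gripper_width: 1.0
gripper_force: 0.0
t 1.57 [ 0.3995 -0.2946  0.4051] w 1.0 g 0.0 F [-0.   0.1  0.8]
shift [-163.   -24.6   45.2] turn [ -0.1   0.  -24.4]
shift [  0.   0. 118.] turn [0. 0. 0.]
shift [   0.    0. -158.] turn [0. 0. 0.]
shift [-127.9  -12.6    0. ] turn [0.  0.  6.8]
shift [  0.   0. 160.] turn [0. 0. 0.]
```

```bash

python3 -m creep '[[1,-35,-5,10,0,0,-5],[1,-70,-10,20,0,0,-10],[1,-105,-15,30,0,0,-15],[1,-135,-20,38,0,0,-20],[1,-155,-23,45,0,0,-24.4],[1,-163,-24.6,45,0,0,-24.4],[1,-163,-24.6,45,0,0,-24.4]]' >/dev/null
python3 - <<'E'
from plan import *
plan((*L1,.242))
im,d=vision.capture("scene"); cv2.imwrite("pics/s1.png",cv2.resize(im[80:280,240:560,::-1],(800,500)))
E
```

```text
t 2.15 [ 0.474  -0.1488  0.3597] w 0.999 g 0.0 F [ 0.3 -1.7 -0.8]
shift [ -1.9   0.8 117.7] turn [ 0.  -0.  -0.3]
```

View pics/s1.png

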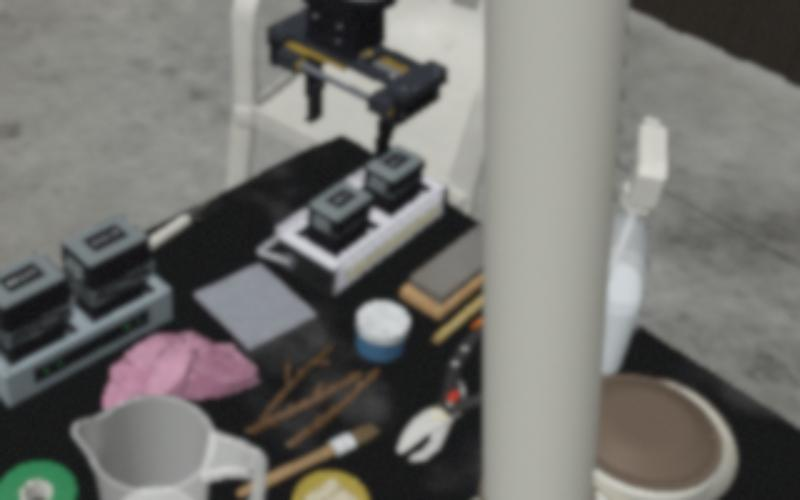

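The gripper (around 355,60 in the crop) hangs over the lamp. Its long body lies along the closing line, clear of the neighbouring packs. I'll descend and close.

```bash

python3 -m creep '[[1,-1.9,0.8,35,0,0,0],[1,-1.9,0.8,70,0,0,0],[1,-1.9,0.8,95,0,0,0],[1,-1.9,0.8,110,0,0,0],[1,-1.9,0.8,117.7,0,0,0],[1,-1.9,0.8,117.7,0,0,0]]'
python3 -m creep '[[-1,0,0,0,0,0,0],[-1,0,0,0,0,0,0],[-1,0,0,0,0,0,0],[-1,0,0,0,0,0,0],[-1,0,0,0,0,0,0],[-1,0,0,0,0,0,0],[-1,0,0,0,0,0,0],[-1,0,0,0,0,0,0]]'
```

```text
time_s: 2.7
tcp_pos: [0.4716, -0.1492, 0.241]
ee_rot: [[0.105, -0.994, -0.003], [-0.994, -0.105, -0.0], [-0.0, 0.003, -1.0]]
wrist_force: [0.3, -0.0, 0.2]
gripper_width: 0.997
gripper_force: 0.0
time_s: 3.37
tcp_pos: [0.4726, -0.1481, 0.2424]
ee_rot: [[0.108, -0.994, 0.001], [-0.994, -0.108, -0.0], [0.0, -0.001, -1.0]]
wrist_force: [0.8, -0.0, 0.7]
gripper_width: 0.526
gripper_force: 29.9
```

```bash

python3 -m creep '[[-1,0,0,-8,0,0,0],[-1,0,0,-25,0,0,0],[-1,0,0,-50,0,0,0],[-1,0,0,-75,0,0,0],[-1,0,0,-90,0,0,0],[-1,0,0,-98,0,0,0],[-1,0,0,-100,0,0,0]]' |tail -3
python3 -c "
from plan import *
plan((*M,.342),(*M,.242))"
```

```text
wrist_force: [0.6, -0.2, -2.9]
gripper_width: 0.527
gripper_force: 29.9
t 3.95 [ 0.4721 -0.1482  0.3434] w 0.527 g 29.9 F [ 0.6 -0.2 -2.9]
shift [-129.   -12.8    1.4] turn [-0.1  0.   6.5]
shift [  0.   0. 100.] turn [0. 0. 0.]
```

```bash

python3 -m creep '[[-1,-15,-1,0,0,0,1],[-1,-45,-4,0,0,0,3],[-1,-80,-8,0,0,0,5],[-1,-110,-11,0,0,0,6.5],[-1,-125,-13,0,0,0,6.5],[-1,-129,-13,0,0,0,6.5],[-1,-129,-13,0,0,0,6.5]]' |head -3
python3 -m creep '[[-1,0,0,20,0,0,0],[-1,0,0,50,0,0,0],[-1,0,0,75,0,0,0],[-1,0,0,90,0,0,0],[-1,0,0,97,0,0,0],[-1,0,0,100,0,0,0],[-1,0,0,102,0,0,0],[-1,0,0,102,0,0,0]]'
python3 -c "
from plan import *
plan((*M,.242))"
```

```text
time_s: 4.53
tcp_pos: [0.4708, -0.0177, 0.3409]
ee_rot: [[-0.004, -1.0, -0.003], [-1.0, 0.004, -0.0], [0.0, 0.003, -1.0]]
time_s: 5.2
tcp_pos: [0.4716, -0.0189, 0.2407]
ee_rot: [[-0.006, -1.0, 0.001], [-1.0, 0.006, -0.0], [0.0, -0.001, -1.0]]
wrist_force: [-0.2, 0.1, -3.0]
gripper_width: 0.527
gripper_force: 29.9
t 5.2 [ 0.4716 -0.0189  0.2407] w 0.527 g 29.9 F [-0.2  0.1 -3. ]
shift [-0.4  0.6 -1.3] turn [-0.  -0.  -0.1]
```

```bash

python3 -m creep '[[-1,0,0,1,0,0,0],[-1,0,0,2,0,0,0],[-1,0,0,2,0,0,0]]' |sed -n '2p;4p'
python3 -m creep '[[1,0,0,0,0,0,0],[1,0,0,0,0,0,0],[1,0,0,0,0,0,0],[1,0,0,0,0,0,0],[1,0,0,0,0,0,0],[1,0,0,0,0,0,0]]' |tail -3
python3 -m creep '[[1,0,0,-15,0,0,0],[1,0,0,-45,0,0,0],[1,0,0,-80,0,0,0],[1,0,0,-110,0,0,0],[1,0,0,-125,0,0,0],[1,0,0,-130,0,0,0]]' >/dev/null
python3 -c "
from plan import *
plan((*C2,.35),(*C2,.27))"
```

```text
tcp_pos: [0.472, -0.0185, 0.2402]
wrist_force: [-0.9, -0.1, 7.5]
wrist_force: [0.8, 0.5, -0.1]
gripper_width: 0.891
gripper_force: 0.0
t 6.45 [ 0.4718 -0.0184  0.3712] w 1.0 g 0.0 F [ 0.2 -0.1  0.1]
shift [-143.8  -82.3   22. ] turn [-0.4  0.1  0. ]
shift [ 0.  0. 80.] turn [0. 0. 0.]
```

```bash

python3 -m creep '[[1,-15,-9,0,0,0,0],[1,-45,-27,0,0,0,0],[1,-80,-46,5,0,0,0],[1,-112,-65,12,0,0,0],[1,-132,-76,18,0,0,0],[1,-143,-82.3,22,0,0,0],[1,-143.8,-82.3,22,0,0,0],[1,-143.8,-82.3,22,0,0,0]]' |head -3
python3 -m creep '[[1,0,0,15,0,0,0],[1,0,0,40,0,0,0],[1,0,0,62,0,0,0],[1,0,0,75,0,0,0],[1,0,0,80,0,0,0],[1,0,0,80,0,0,0]]'|sed -n '2p;4p'
python3 -m creep '[[-1,0,0,0,0,0,0],[-1,0,0,0,0,0,0],[-1,0,0,0,0,0,0],[-1,0,0,0,0,0,0],[-1,0,0,0,0,0,0],[-1,0,0,0,0,0,0]]'
```

```text
time_s: 7.12
tcp_pos: [0.5541, 0.1248, 0.3445]
ee_rot: [[-0.005, -1.0, -0.003], [-1.0, 0.005, -0.001], [0.001, 0.003, -1.0]]
tcp_pos: [0.5537, 0.1235, 0.2652]
wrist_force: [-0.3, 0.1, -0.2]
time_s: 8.12
tcp_pos: [0.5547, 0.1249, 0.2667]
ee_rot: [[-0.005, -1.0, 0.002], [-1.0, 0.005, 0.001], [-0.001, -0.002, -1.0]]
wrist_force: [0.3, -0.6, 1.4]
gripper_width: 0.664
gripper_force: 29.9
```

```bash

python3 -m creep '[[-1,0,0,-8,0,0,0],[-1,0,0,-25,0,0,0],[-1,0,0,-50,0,0,0],[-1,0,0,-75,0,0,0],[-1,0,0,-98,0,0,0],[-1,0,0,-108,0,0,0],[-1,0,0,-112,0,0,0]]' |tail -3
python3 -c "
from plan import *
plan((*L1,.376),(*L1,.267))"
```

```text
wrist_force: [-0.0, 0.3, -4.5]
gripper_width: 0.665
gripper_force: 29.9
t 8.7 [0.5543 0.1248 0.3795] w 0.665 g 29.9 F [-0.   0.3 -4.5]
shift [272.3  79.7   3. ] turn [-0.1  0.1 -6.8]
shift [  0.   0. 109.] turn [0. 0. 0.]
```

```bash

python3 -m creep '[[-1,8,2.3,0,0,0,0],[-1,25,7.3,0,0,0,0],[-1,50,14.6,0,0,0,0],[-1,80,23.4,0,0,0,0],[-1,110,32.2,0,0,0,0],[-1,140,41,0,0,0,0],[-1,170,49.8,0,0,0,0],[-1,195,57.1,0,0,0,0]]' |sed -n 4,6p
python3 -m creep '[[-1,22,6.5,0,0,0,-2],[-1,42,12,0,0,0,-4],[-1,58,17,0,0,0,-5.5],[-1,69,20,0,0,0,-6.8],[-1,75,22,0,0,0,-6.8],[-1,77.3,22.6,0,0,0,-6.8],[-1,77.3,22.6,0,0,0,-6.8],[-1,77.3,22.6,0,0,0,-6.8]]' |sed -n 4,6p
python3 - <<'E'
from plan import *
plan((*L1,.376),(*L1,.267))
im,d=vision.capture("scene"); cv2.imwrite("pics/s2.png",cv2.resize(im[80:280,240:560,::-1],(800,500)))
im,d=vision.capture("top"); P=cloud("top",d);np.save("topP1.npy",P);cv2.imwrite("pics/t2.png",cv2.resize(im[120:300,160:500,::-1],(800,424)))
E
```

```text
wrist_force: [0.6, -0.0, -5.8]
gripper_width: 0.663
gripper_force: 29.9
wrist_force: [-0.5, -0.2, -5.0]
gripper_width: 0.663
gripper_force: 29.9
t 10.03 [ 0.473  -0.1469  0.3775] w 0.663 g 29.9 F [-0.5 -0.2 -5. ]
shift [ 0.1 -0.   1.5] turn [ 0.1  0.  -0. ]
shift [  0.   0. 109.] turn [0. 0. 0.]
```

View pics/s2.png

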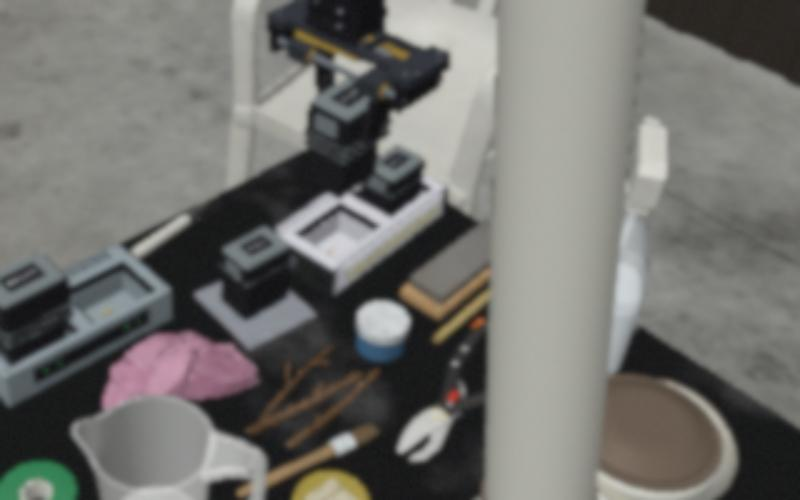

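The picture shows the charged pack held upright over the empty lamp bay (345,235), the flat pack standing on the mat (255,270), and the charger's near bay empty (110,300). I'll insert it now.

```bash

python3 -m creep '[[-1,0,0,12,0,0,0],[-1,0,0,30,0,0,0],[-1,0,0,48,0,0,0],[-1,0,0,60,0,0,0],[-1,0,0,68,0,0,0],[-1,0,0,74,0,0,0],[-1,0,0,80,0,0,0],[-1,0,0,85,0,0,0]]' |sed -n '2p;4p'
python3 -m creep '[[-1,0,0,4,0,0,0],[-1,0,0,8,0,0,0],[-1,0,0,12,0,0,0],[-1,0,0,16,0,0,0],[-1,0,0,20,0,0,0],[-1,0,0,23,0,0,0],[-1,0,0,23,0,0,0]]' |sed -n '2p;4p'
```

```text
tcp_pos: [0.4736, -0.1468, 0.293]
wrist_force: [1.0, -0.7, -4.5]
tcp_pos: [0.4729, -0.1471, 0.2693]
wrist_force: [0.0, -0.3, -5.5]
```

Slid in without side force. I'll release, retreat, and head for flat pack 2.

```bash

python3 -m creep '[[-1,0,0,2,0,0,0],[1,0,0,2,0,0,0],[1,0,0,2,0,0,0],[1,0,0,2,0,0,0],[1,0,0,2,0,0,0],[1,0,0,2,0,0,0],[1,0,0,2,0,0,0],[1,0,0,2,0,0,0]]' |tail -3
python3 -m creep '[[1,0,0,-15,0,0,0],[1,0,0,-40,0,0,0],[1,0,0,-62,0,0,0],[1,0,0,-75,0,0,0],[1,0,0,-80,0,0,0]]' |sed -n '2p;4p'
python3 -c "
from plan import *
plan((*L2,.347),(*L2,.242))"
```

```text
wrist_force: [-0.1, 0.1, -0.1]
gripper_width: 0.988
gripper_force: 0.0
tcp_pos: [0.4736, -0.1471, 0.3505]
wrist_force: [0.3, 1.1, 0.2]
t 12.47 [ 0.4736 -0.1471  0.3505] w 0.998 g 0.0 F [0.3 1.1 0.2]
shift [103.8   0.9   3.6] turn [-0.3 -0.1 -0. ]
shift [  0.   0. 105.] turn [0. 0. 0.]
```

```bash

python3 -m creep '[[1,12,0,0,0,0,0],[1,38,0.3,0,0,0,0],[1,70,0.5,0,0,0,0],[1,92,0.8,0,0,0,0],[1,102,0.9,0,0,0,0],[1,103.8,0.9,0,0,0,0],[1,103.8,0.9,0,0,0,0]]' |sed -n '2p;4p'
python3 -m creep '[[1,0,0,20,0,0,0],[1,0,0,50,0,0,0],[1,0,0,78,0,0,0],[1,0,0,95,0,0,0],[1,0,0,105,0,0,0],[1,0,0,107,0,0,0],[1,0,0,107,0,0,0]]'|sed -n '2p;4p'
python3 -m creep '[[-1,0,0,0,0,0,0],[-1,0,0,0,0,0,0],[-1,0,0,0,0,0,0],[-1,0,0,0,0,0,0],[-1,0,0,0,0,0,0],[-1,0,0,0,0,0,0],[-1,0,0,0,0,0,0]]'|sed -n '2p;4,6p'
python3 -m creep '[[-1,0,0,-8,0,0,0],[-1,0,0,-25,0,0,0],[-1,0,0,-55,0,0,0],[-1,0,0,-90,0,0,0],[-1,0,0,-120,0,0,0],[-1,0,0,-135,0,0,0],[-1,0,0,-140,0,0,0]]'|sed -n '2p;4,6p'
python3 -c "
from plan import *
plan((*C2,.38),(*C2,.242))"
```

```text
tcp_pos: [0.4837, -0.2504, 0.3472]
wrist_force: [-0.0, 0.6, 0.4]
tcp_pos: [0.4842, -0.2496, 0.241]
wrist_force: [0.2, 0.1, 0.6]
tcp_pos: [0.484, -0.2504, 0.2413]
wrist_force: [1.3, 0.8, 0.9]
gripper_width: 0.553
gripper_force: 1.1
tcp_pos: [0.484, -0.2504, 0.3844]
wrist_force: [1.1, 0.4, -2.6]
gripper_width: 0.527
gripper_force: 29.8
t 14.8 [ 0.484  -0.2504  0.3844] w 0.527 g 29.8 F [ 1.1  0.4 -2.6]
shift [-365.  -112.8    4.3] turn [-0.3 -0.1  6.8]
shift [  0.   0. 138.] turn [0. 0. 0.]
```

```bash

python3 -m creep '[[-1,-10,-3,0,0,0,0],[-1,-35,-11,0,0,0,0],[-1,-70,-22,0,0,0,0],[-1,-107,-33,0,0,0,0],[-1,-144,-45,0,0,0,0],[-1,-181,-56,0,0,0,0],[-1,-218,-67,0,0,0,0],[-1,-250,-77,0,0,0,0]]' |sed -n '4p'
python3 -m creep '[[-1,-30,-9,0,0,0,2],[-1,-58,-18,0,0,0,4],[-1,-80,-25,0,0,0,5.5],[-1,-98,-30,0,0,0,6.8],[-1,-110,-34,2,0,0,6.8],[-1,-115,-35.8,4,0,0,6.8],[-1,-115,-35.8,4,0,0,6.8],[-1,-115,-35.8,4,0,0,6.8]]' |sed -n 4,6p
python3 - <<'E'
from plan import *
plan((*C2,.242))
im,d=vision.capture("scene"); cv2.imwrite("pics/s3.png",cv2.resize(im[80:280,180:500,::-1],(800,500)))
E
```

```text
wrist_force: [1.3, -0.0, -3.2]
wrist_force: [0.2, -0.5, -2.4]
gripper_width: 0.525
gripper_force: 29.8
t 16.13 [0.5545 0.1247 0.3759] w 0.525 g 29.8 F [ 0.2 -0.5 -2.4]
shift [ -0.5  -0.8 133.9] turn [ 0.2 -0.1 -0. ]
```

View pics/s3.png

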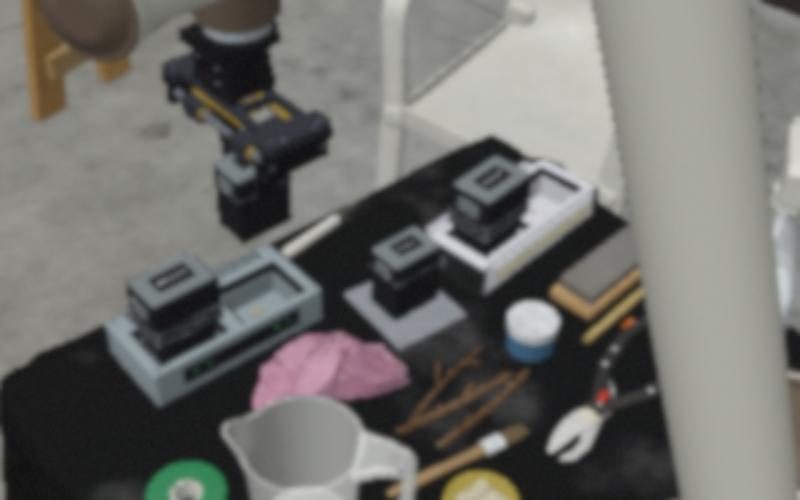

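The charged pack sits in the lamp bay (488,200). Flat pack 2 is held upright (253,195) above the empty charger bay (270,295). I'll insert it.

```bash

python3 -m creep '[[-1,0,0,12,0,0,0],[-1,0,0,36,0,0,0],[-1,0,0,64,0,0,0],[-1,0,0,84,0,0,0],[-1,0,0,95,0,0,0],[-1,0,0,101,0,0,0],[-1,0,0,107,0,0,0],[-1,0,0,112,0,0,0]]' |sed -n '2p;4p'
python3 -m creep '[[-1,0,0,4,0,0,0],[-1,0,0,8,0,0,0],[-1,0,0,12,0,0,0],[-1,0,0,16,0,0,0],[-1,0,0,19,0,0,0],[-1,0,0,20,0,0,0],[-1,0,0,20,0,0,0]]' |sed -n '2p;4p'
```

```text
tcp_pos: [0.5552, 0.1246, 0.2654]
wrist_force: [0.2, 0.4, -3.1]
tcp_pos: [0.5548, 0.1251, 0.2447]
wrist_force: [-0.1, 0.0, -3.9]
```

```bash

python3 -m creep '[[-1,0,0,2,0,0,0],[1,0,0,2,0,0,0],[1,0,0,2,0,0,0],[1,0,0,2,0,0,0],[1,0,0,2,0,0,0],[1,0,0,2,0,0,0],[1,0,0,2,0,0,0],[1,0,0,2,0,0,0]]' |sed -n '2p;4,6p'
python3 -m creep '[[1,0,0,-15,0,0,0],[1,0,0,-45,0,0,0],[1,0,0,-75,0,0,0],[1,0,0,-95,0,0,0],[1,0,0,-104,0,0,0],[1,0,0,-106,0,0,0]]' |sed -n '2p;4p'
python3 -c "
from plan import *
plan((*C1,.347),(*C1,.267))"
```

```text
tcp_pos: [0.555, 0.1251, 0.2432]
wrist_force: [0.8, 0.6, 0.8]
gripper_width: 0.955
gripper_force: 0.0
tcp_pos: [0.5551, 0.1252, 0.3511]
wrist_force: [-0.2, 0.6, -1.1]
t 18.6 [0.5551 0.1252 0.3511] w 0.999 g 0.0 F [-0.2  0.6 -1.1]
shift [-102.5   -0.     4.3] turn [-0.2  0.1 -0. ]
shift [ 0.  0. 80.] turn [0. 0. 0.]
```

```bash

python3 -m creep '[[1,-12,0,0,0,0,0],[1,-38,0,0,0,0,0],[1,-70,0,0,0,0,0],[1,-92,0,0,0,0,0],[1,-101,0,2,0,0,0],[1,-102.5,0,4,0,0,0],[1,-102.5,0,4,0,0,0]]' |sed -n '2p;4p'
python3 -m creep '[[1,0,0,15,0,0,0],[1,0,0,40,0,0,0],[1,0,0,62,0,0,0],[1,0,0,75,0,0,0],[1,0,0,80,0,0,0],[1,0,0,80,0,0,0]]'|sed -n '2p;4p'
python3 -m creep '[[-1,0,0,0,0,0,0],[-1,0,0,0,0,0,0],[-1,0,0,0,0,0,0],[-1,0,0,0,0,0,0],[-1,0,0,0,0,0,0],[-1,0,0,0,0,0,0],[-1,0,0,0,0,0,0]]'|sed -n '2p;4,6p'
python3 -m creep '[[-1,0,0,-8,0,0,0],[-1,0,0,-25,0,0,0],[-1,0,0,-55,0,0,0],[-1,0,0,-90,0,0,0],[-1,0,0,-125,0,0,0],[-1,0,0,-145,0,0,0],[-1,0,0,-150,0,0,0]]'|sed -n '2p;4,6p'
python3 -c "
from plan import *
plan((*L2,.415),(*L2,.267))"
```

```text
tcp_pos: [0.555, 0.228, 0.3427]
wrist_force: [-0.4, 0.1, -0.6]
tcp_pos: [0.5552, 0.2264, 0.2633]
wrist_force: [-0.8, 0.0, 0.6]
tcp_pos: [0.5559, 0.2278, 0.2659]
wrist_force: [1.4, 0.2, 2.5]
gripper_width: 0.665
gripper_force: 29.9
tcp_pos: [0.5555, 0.2276, 0.419]
wrist_force: [0.2, 0.2, -4.5]
gripper_width: 0.665
gripper_force: 29.9
t 20.85 [0.5555 0.2276 0.419 ] w 0.665 g 29.9 F [ 0.2  0.2 -4.5]
shift [478.3  68.4   2. ] turn [-0.3  0.2 -6.8]
shift [  0.   0. 148.] turn [0. 0. 0.]
```

```bash

python3 -m creep '[[-1,10,1.4,0,0,0,0],[-1,35,5,0,0,0,0],[-1,70,10,0,0,0,0],[-1,106,15.1,0,0,0,0],[-1,142,20.3,0,0,0,0],[-1,178,25.4,0,0,0,0],[-1,214,30.6,0,0,0,0],[-1,250,35.7,0,0,0,0]]' |sed -n '4p'
python3 -m creep '[[-1,36,5.1,0,0,0,-1],[-1,72,10.3,0,0,0,-2],[-1,108,15.5,0,0,0,-3],[-1,144,20.6,0,0,0,-4],[-1,175,25,0,0,0,-5],[-1,200,28.6,0,0,0,-6],[-1,217,31,0,0,0,-6.8],[-1,225,32.2,2,0,0,-6.8]]' |sed -n 4,6p
python3 -m creep '[[-1,3.3,0,0,0,0,0],[-1,3.3,0,0,0,0,0],[-1,3.3,0,0,0,0,0]]' |sed -n 4,6p
python3 -c "
from plan import *
plan((*L2,.415),(*L2,.267))"
```

```text
wrist_force: [0.5, -1.3, -4.4]
wrist_force: [0.7, 1.6, -5.1]
gripper_width: 0.669
gripper_force: 29.9
wrist_force: [0.1, 1.2, -5.8]
gripper_width: 0.663
gripper_force: 29.9
t 22.43 [ 0.4851 -0.2497  0.4118] w 0.663 g 29.9 F [ 0.1  1.2 -5.8]
shift [ 0.5  0.7 -3.2] turn [ 0.1  0.1 -0. ]
shift [  0.   0. 148.] turn [0. 0. 0.]
```

```bash

python3 -m creep '[[-1,0.5,0.7,12,0,0,0],[-1,0.5,0.7,36,0,0,0],[-1,0.5,0.7,66,0,0,0],[-1,0.5,0.7,90,0,0,0],[-1,0.5,0.7,104,0,0,0],[-1,0.5,0.7,112,0,0,0],[-1,0.5,0.7,118,0,0,0],[-1,0.5,0.7,122,0,0,0]]' |sed -n '2p;4p'
python3 -m creep '[[-1,0,0,4,0,0,0],[-1,0,0,8,0,0,0],[-1,0,0,12,0,0,0],[-1,0,0,16,0,0,0],[-1,0,0,20,0,0,0],[-1,0,0,22,0,0,0],[-1,0,0,22,0,0,0]]' |sed -n '2p;4p'
```

```text
tcp_pos: [0.4852, -0.2503, 0.2911]
wrist_force: [-0.5, -0.5, -5.2]
tcp_pos: [0.4844, -0.2509, 0.2685]
wrist_force: [-0.1, -0.6, -4.7]
```

```bash

python3 -m creep '[[-1,0,0,2,0,0,0],[1,0,0,2,0,0,0],[1,0,0,2,0,0,0],[1,0,0,2,0,0,0],[1,0,0,2,0,0,0],[1,0,0,2,0,0,0],[1,0,0,2,0,0,0],[1,0,0,2,0,0,0]]' |sed -n '2p;4,6p'
python3 -m creep '[[1,0,0,-15,0,0,0],[1,0,0,-40,0,0,0],[1,0,0,-65,0,0,0],[1,0,0,-80,0,0,0],[1,0,0,-90,0,0,0],[1,0,0,-90,0,0,0]]' |sed -n '2p;4p'
python3 -c "
from plan import *
M=(.472,-.0185,179.7)
plan((*M,.355),(*M,.240))"
```

```text
tcp_pos: [0.4846, -0.2509, 0.2673]
wrist_force: [0.1, 0.2, -0.1]
gripper_width: 0.989
gripper_force: 0.0
tcp_pos: [0.485, -0.251, 0.3594]
wrist_force: [0.5, 0.2, -0.4]
t 24.85 [ 0.485  -0.251   0.3594] w 0.999 g 0.0 F [ 0.5  0.2 -0.4]
shift [-232.5  -13.4    4. ] turn [-0.3 -0.1  6.8]
shift [  0.   0. 115.] turn [0. 0. 0.]
```

```bash

python3 -m creep '[[1,-20,-1,0,0,0,1],[1,-55,-3,0,0,0,2],[1,-95,-5.5,0,0,0,3],[1,-135,-8,0,0,0,4],[1,-172,-10,0,0,0,5],[1,-204,-12,0,0,0,6],[1,-225,-13,0,0,0,6.8],[1,-232.5,-13.4,2,0,0,6.8]]' |sed -n '2p;4p'
python3 -m creep '[[1,0,0,0,0,0,0],[1,0,0,20,0,0,0],[1,0,0,50,0,0,0],[1,0,0,80,0,0,0],[1,0,0,102,0,0,0],[1,0,0,112,0,0,0],[1,0,0,116,0,0,0],[1,0,0,116,0,0,0]]'|sed -n '2p;4p'
python3 -m creep '[[-1,0,0,0,0,0,0],[-1,0,0,0,0,0,0],[-1,0,0,0,0,0,0],[-1,0,0,0,0,0,0],[-1,0,0,0,0,0,0],[-1,0,0,0,0,0,0],[-1,0,0,0,0,0,0],[-1,0,0,0,0,0,0]]'|sed -n '2p;4,6p'
python3 -m creep '[[-1,0,0,-8,0,0,0],[-1,0,0,-25,0,0,0],[-1,0,0,-55,0,0,0],[-1,0,0,-90,0,0,0],[-1,0,0,-120,0,0,0],[-1,0,0,-135,0,0,0],[-1,0,0,-140,0,0,0]]'|sed -n '2p;4,6p'
python3 -c "
from plan import *
plan((*C1,.38),(*C1,.242))"
```

```text
tcp_pos: [0.4712, -0.016, 0.3542]
wrist_force: [0.8, -0.6, 0.4]
tcp_pos: [0.4715, -0.0194, 0.2377]
wrist_force: [-0.3, -0.1, 0.5]
tcp_pos: [0.472, -0.0182, 0.2394]
wrist_force: [1.2, -1.0, 1.2]
gripper_width: 0.528
gripper_force: 29.9
tcp_pos: [0.4717, -0.0183, 0.3822]
wrist_force: [0.7, 0.1, -2.5]
gripper_width: 0.527
gripper_force: 29.9
t 27.43 [ 0.4717 -0.0183  0.3822] w 0.527 g 29.9 F [ 0.7  0.1 -2.5]
shift [-246.5  -82.6    3.1] turn [-0.3  0.1 -0. ]
shift [  0.   0. 138.] turn [0. 0. 0.]
```

```bash

python3 -m creep '[[-1,-15,-5,0,0,0,0],[-1,-50,-17,0,0,0,0],[-1,-88,-29.5,0,0,0,0],[-1,-126,-42,0,0,0,0],[-1,-164,-55,0,0,0,0],[-1,-198,-66.4,0,0,0,0],[-1,-224,-75,0,0,0,0],[-1,-240,-80.4,2,0,0,0]]' |sed -n '4p'
python3 -m creep '[[-1,-5,-1.7,0,0,0,0],[-1,-6.5,-2.2,0,0,0,0],[-1,-6.5,-2.2,0,0,0,0],[-1,-6.5,-2.2,0,0,0,0]]' |sed -n '2p;4,6p'
python3 - <<'E'
from plan import *
plan((*C1,.242))
E
```

```text
wrist_force: [0.1, -0.5, -2.4]
tcp_pos: [0.5553, 0.2265, 0.3767]
wrist_force: [0.3, -0.1, -3.1]
gripper_width: 0.525
gripper_force: 29.9
t 28.43 [0.5553 0.2265 0.3767] w 0.525 g 29.9 F [ 0.3 -0.1 -3.1]
shift [ -1.3  -0.6 134.7] turn [ 0.1 -0.1 -0.1]
```

```bash

python3 -m creep '[[-1,-1,-0.4,12,0,0,0],[-1,-1,-0.4,36,0,0,0],[-1,-1,-0.4,64,0,0,0],[-1,-1,-0.4,84,0,0,0],[-1,-1,-0.4,95,0,0,0],[-1,-1,-0.4,101,0,0,0],[-1,-1,-0.4,107,0,0,0],[-1,-1,-0.4,112,0,0,0]]' |sed -n '2p;4p'
python3 -m creep '[[-1,0,0,4,0,0,0],[-1,0,0,8,0,0,0],[-1,0,0,12,0,0,0],[-1,0,0,16,0,0,0],[-1,0,0,19,0,0,0],[-1,0,0,20,0,0,0],[-1,0,0,20,0,0,0]]' |sed -n '2p;4p'
```

```text
tcp_pos: [0.5566, 0.2286, 0.2659]
wrist_force: [1.0, -0.4, -2.5]
tcp_pos: [0.5561, 0.2287, 0.2447]
wrist_force: [-0.2, 0.7, -2.6]
```

```bash

python3 -m creep '[[-1,0,0,2,0,0,0],[1,0,0,2,0,0,0],[1,0,0,2,0,0,0],[1,0,0,2,0,0,0],[1,0,0,2,0,0,0],[1,0,0,2,0,0,0],[1,0,0,2,0,0,0],[1,0,0,2,0,0,0]]' |sed -n '2p;4,6p'
python3 -m creep '[[1,0,0,-15,0,0,0],[1,0,0,-50,0,0,0],[1,0,0,-85,0,0,0],[1,0,0,-120,0,0,0],[1,0,0,-150,0,0,0],[1,0,0,-165,0,0,0],[1,0,0,-170,0,0,0]]' |sed -n '2p;4p'
python3 -m creep '[[1,20,0,0,0,0,0],[1,55,0,0,0,0,0],[1,90,0,0,0,0,0],[1,125,0,0,0,0,0],[1,155,0,0,0,0,0],[1,175,0,0,0,0,0],[1,180,0,0,0,0,0],[1,180,0,0,0,0,0]]' |sed -n '2p'
python3 - <<'E'
from h import *
im,d=vision.capture("scene"); cv2.imwrite("pics/s4.png",cv2.resize(im[80:280,180:500,::-1],(800,500)))
S=cloud("scene",d); it,d=vision.capture("top"); T=cloud("top",d)
cv2.imwrite("pics/t4.png",cv2.resize(it[120:300,160:500,::-1],(800,424)))
for n,P in(("scene",S),("top",T)):
    z=P[...,2]
    for nm,(x,y,h) in dict(L1=(.473,-.147,.122),L2=(.4845,-.2503,.122),C1=(.5557,.2277,.092),C2=(.555,.125,.092)).items():
        m=(abs(P[...,0]-x)<.05)&(abs(P[...,1]-y)<.05)&(z>h-.007)&(z<h+.015); q=P[m]
        if len(q)>20: print(n,nm,m.sum(),"zmed",np.median(q[:,2]).round(4),[np.round(v,1).tolist() for v in cv2.minAreaRect((q[:,:2]*1000).astype(np.float32))])
E
```

```text
tcp_pos: [0.5562, 0.2287, 0.2432]
wrist_force: [0.7, 0.1, 0.1]
gripper_width: 0.954
gripper_force: 0.0
tcp_pos: [0.5564, 0.2287, 0.4172]
wrist_force: [-0.1, 0.4, -0.0]
tcp_pos: [0.5548, 0.0474, 0.4119]
scene L1 372 zmed 0.1217 [[471.8, -145.3], [57.3, 84.9], 5.2]
scene L2 334 zmed 0.1215 [[483.7, -248.6], [56.9, 83.9], 5.8]
scene C1 325 zmed 0.0919 [[554.1, 229.9], [68.3, 46.5], 87.0]
scene C2 293 zmed 0.0918 [[554.6, 125.7], [66.1, 48.1], 90.0]
top L1 1003 zmed 0.1214 [[473.8, -148.9], [57.8, 81.4], 7.5]
top L2 1008 zmed 0.1213 [[485.8, -251.5], [57.8, 81.6], 7.0]
top C1 326 zmed 0.0913 [[554.5, 215.1], [43.7, 43.3], 1.6]
top C2 452 zmed 0.0913 [[555.0, 125.3], [58.3, 43.7], 89.5]
```

View pics/s4.png

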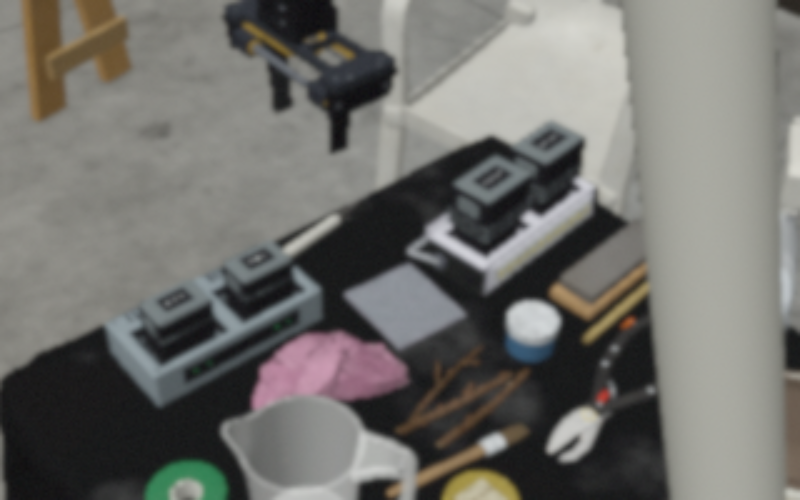

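View pics/t4.png

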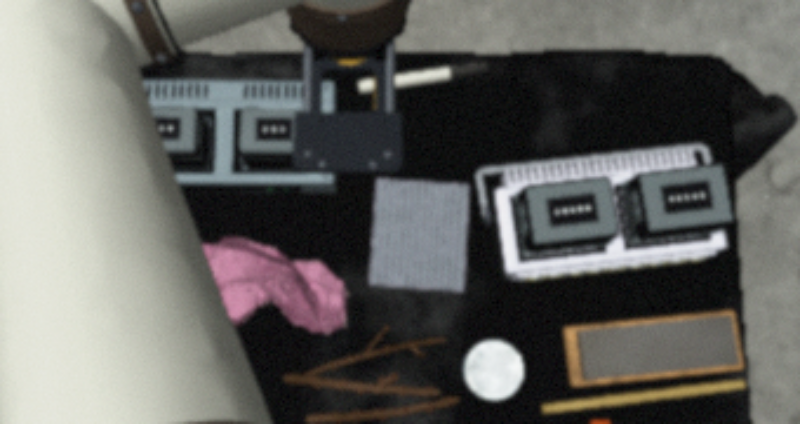

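Both charged packs stand home in the lamp: (490,200) and (550,160) in the scene crop, tops at 121.5 mm. Both flat packs stand home in the charger: (178,310) and (258,270), tops at 92 mm. The mat is empty, the bystanders look undisturbed, and the gripper is clear.

```bash
python3 -c "
from station import r
print(r.finish_job())"
```

```text
the job is handed in; nothing more can be done
None
```

The swap is done and handed in at about 30 s: the last pictures show both charged packs fully home in the lamp, both flat packs home in the charger, and the bystanders undisturbed; the judge returned no verdict.

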